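Stand the upturned sample cup on the bench scale

TASK

Pick up the small round-bottomed steel cup that has dried mouth-down on the rubber mat, turn it over and stand it mouth-up on the pan of the bench scale, ready to be weighed. Set it down, do not drop it from a height, and leave the tall beaker and the wide bowl where they stand.

Things in the scene. Friction and masses are not known exactly. Their poses are not given: they have to be found in the camera images.
- cup: smallest vessel on mat: steel cup, 60 mm across, 48 tall, 0.25 kg, mouth-down. Wall straight for 26 mm from the rim (grip across it), then ball-shaped to a flat 41 mm foot. Weighted base: laid on its side and let go, it rocks onto its foot, mouth-up, its middle rolling about 45 mm to the foot's side. Origin: centre of mouth, in rim plane; z from mouth to foot (up at start, down if mouth-up)
- pan (a point): centre of the top of the scale's flat square steel pan, 180 by 180 mm, 55 mm above the bench, fixed; the low white scale has its grey display panel on its -x side. x and y run along the pan's edges, z up
- beaker: tall straight steel beaker, 72 mm in diameter and 100 mm tall, mouth-down on the mat: leave it alone. Origin: centre of its mouth, on the mat; z up
- bowl: wide shallow steel bowl, 96 mm in diameter and 48 mm tall, mouth-down on the mat: leave it alone. Origin: centre of its mouth, on the mat; z up. The three vessels stand in a row roughly along y, about 140 mm apart, in any order, on a mat 4 mm thick, left or right of the scale
Mind the look-alikes: they are no part of the job. What is shaped like the cup but orange or red is not meant.

How it is judged:
At the end, for the whole second after the job is handed in: The small cup stands still on its foot on the scale's pan, mouth up within 10 degrees, its axis within 70 mm of the pan's centre along each edge direction (the whole foot on the pan); the beaker and the bowl are still mouth-down within 20 mm of where they stood (angle between cup's own z axis and vertical above 2.96 rad and x of cup in the frame of pan between -0.07 and 0.07 m and y of cup in the frame of pan between -0.07 and 0.07 m and z of cup in the frame of pan between 0.04 and 0.056 m and linear speed of cup below 0.02 m/s and distance of each of beaker, bowl from where it was at the start of the episode below 0.02 m and angle between each of beaker, bowl's own z axis and vertical below 0.17 rad); the robot touches nothing.
It fails at once if the cup is let go more than about 50 mm too high over the bench or the pan (its mouth's centre more than 135 mm above the bench with no finger on it) (height (world z) of cup above 0.135 m and contact force between cup and the fingers below 0.02 N).
It fails at once if the beaker or the bowl is moved by more than 30 mm or tipped over (distance of any of beaker, bowl from where it was at the start of the episode above 0.03 m or angle between any of beaker, bowl's own z axis and vertical above 0.5 rad).
It also fails if it takes over 48 s, if anything falls off the work surface, if the arm or the gripper's body presses on something with over 40 N, if the wrist force passes 120 N, or if a joint passes its speed limit or range.

ROBOT

A 7-joint arm with a two-finger parallel gripper is mounted at the origin on the work surface. World frame = base frame: x ahead of the robot, y to its left, z up, the work surface at z = 0. Lengths are in m, angles in rad, forces in N, time in s.
With the tool pointing down it reaches from about 0.35 to 0.9 m from the base axis. Payload 8.1 kg.
Tool frame: the origin (TCP) lies on the front face of the gripper's body, between the roots of the fingers; the fingertips stand 66 mm ahead of it and the grasp point (between the pads) lies 47 mm ahead of it (arm.finger_overhang is the distance from the TCP to the fingertips, in m); z points along the fingers, y is the line along which they close (so a half turn about z gives the same grasp; the last joint's range is limited). The gripper opens to 92 mm and grips with 3 to 60 N. Pads are 19 mm wide; open, the fingers measure 130 mm over their backs; the gripper's body (75 mm by 190 mm) begins 47 mm behind the grasp point.
Start: joints at [-1.369, 0.434, 0.025, 1.573, -0.012, 1.134, -0.075], TCP at [0.188, 0.596, 0.292] pointing down, gripper open.
Joint ranges: [-2.62, 2.62], [-0.44, 2.09], [-1.27, 1.32], [0.08, 2.57], [-1.32, 4.46], [0.12, 2], [-2.74, 2.74]. Speed limits (rad/s): [2.22, 2.22, 3.01, 3.01, 3.14, 3.14, 3.14].

INTERFACE

Orientations are given as a rotation vector (axis times angle).
In Python, from cell import readout, cams, workorder, spotter, arm gives the robot as it stands.
- The arm moves only by the tool advance, called in YAML: its name, and indented under it one key for each argument. Schema: {"type":"object","properties":{"plan":{"type":"array","items":{"type":"array","prefixItems":[{"type":"array","items":{"type":"number"},"minItems":3,"maxItems":3},{"type":"number"},{"type":"number"}],"minItems":3,"maxItems":3},"minItems":1,"maxItems":10},"grip_n":{"type":"number"},"only":{"type":"string"},"quiet":{"type":"boolean"},"lines":{"type":"string"}},"required":["plan"],"additionalProperties":false}. plan is a list of rows, 1 to 10 of them, each written [[dx, dy, dz], turn, opening]: dx, dy, dz in shares of the most that a row can go, 1 being 50 mm, then a turn about the tool's z in fractions of the full range, 1 being 2 pi rad, then the opening from 0.0 (shut) to 1.0 (fully open); each row shifts and turns the commanded pose from where the row before left it, along the tool's axes as they then stand; what a row does not reach is not made up. A row lasts 1/10 s, in which the tool goes at most 0.05 m and 0.15 rad, less where a joint would pass 70% of its speed; a pose out of reach is approached as far as the arm can. The fingers move at their own pace and stop on an object; grip_n is the grip in N (left out, the last holds). Time passes only in rows, so rows that do not move let the fingers close. The tool returns the time, the measured TCP pose, the force, the opening and the grip force at its end. only (a regular expression) keeps the lines of the reply that match it, lines (a string "A,B") keeps lines A to B, and quiet returns only ok. No shift or turn number may pass 1 either way. Input that does not fit is refused with a message, and nothing moves.
- readout.observe(): the state, without advancing time (a new reading comes with each control period).
- cams.get_image(name): name is "side" or "top" or "wrist"; returns a dict with "image" (480x640x3 uint8, blue, green, red), "fx", "fy", "cx", "cy" (pixels), "cam_to_world" (4x4, takes a point from camera to world coordinates); the wrist camera has in their place "mount" (4x4, takes a point from camera to tool coordinates, whose origin is the TCP and whose axes are the flange's). Camera axes: x right, y down, z forward; pixel columns grow to the right and rows downward; lengths in m; the calibration is good to about 2 mm. The wrist camera is an equidistant fisheye: a pixel r from the principal point sees the ray r / f radians off the axis. A picture is of the moment at which its call begins: read the wrist's pose just before it. There is no depth.
- workorder.sign_off(): hands the job in; it is judged then, once.
Trained networks look in a picture, given as the dict that the camera call returned (one of the last four; its "shot" number tells which), for a name from the list of things; names that differ only in an ending like _2 or _b are one class to them, and where a whole thing is asked for, a point or a joint stands for the part that bears it (a point fixed in the world has none). Each returns a list of dicts, best first, with "score" (0 to 1); they miss things now and then, are a little off and sometimes report something else, mostly with a low value. They report only what shows in the picture. A call takes as long as a camera call. They do not tell look-alikes from the thing itself.
- spotter.boxes_of(picture, name): "centre" ([x, y, z] in m, in the coordinates of the camera as it stood for that picture, good to about 4 mm: the middle of the surface that is visible of it).
The state is a dict: "clock": time; "joints": joint angles; "dq": joint speeds; "joint_efforts": joint torques, N m; "position": TCP position; "ee_rot": TCP orientation; "force": force on the tool from outside, world axes, zero at the start; "ft_torque": the same for the moment, N m; "width": opening from 0.0 (shut) to 1.0 (fully open); "gripper_force": force on a finger pad.
Only numpy, scipy, OpenCV 4.12 (cv2) and the standard library are available. Lean on these libraries where they do the work, as an engineer would, in place of code of your own. Each camera call takes 0.05 s, during which the arm holds its last target. There are 200 camera calls.

## Working session

There is one attempt and no reset: what is moved stays moved. The work goes in short steps, Python scripts to look and compute and a tool call to move; the robot and the scene stay as the last step left them, time stands still between calls to the robot, and variables do not carry over. Pictures are saved under pics/ and viewed, at most 13 in all, crops included, and the job is handed in when it is done.

```bash
mkdir -p pics; ls
```

Create h.py:
```python
import numpy as np, cv2
from cell import readout, cams, workorder, spotter, arm
from scipy.spatial.transform import Rotation as R
def T():
    s=readout.observe(); M=np.eye(4); M[:3,:3]=R.from_rotvec(s["ee_rot"]).as_matrix(); M[:3,3]=s["position"]; return M
def shot(n):
    t=T(); p=cams.get_image(n)
    p["c2w"]=p["cam_to_world"] if n!="wrist" else t@np.array(p["mount"])
    return p
def find(p,name):
    q={k:v for k,v in p.items() if k!="c2w"}
    return [(round(d["score"],2),(np.array(p["c2w"])@np.r_[d["centre"],1])[:3].round(4).tolist()) for d in spotter.boxes_of(q,name)]
```

Run:
```python
from h import *
s=readout.observe(); print(s["clock"],s["position"],s["ee_rot"],s["width"]); print(T()[:3,:3].round(3))
ims=[]
for c in ["side","top","wrist"]:
    p=shot(c); 
    for n in ["cup","pan","beaker","bowl"]: print(c,n,find(p,n))
    print(np.array(p["c2w"]).round(3).tolist(),p["fx"],p["cx"],p["cy"])
    cv2.imwrite(f"pics/{c}0.png",p["image"])
```

```text
pics
0.0 [0.18747244 0.59579646 0.29145651] [-4.76980304e-01 -3.10508746e+00  2.43173598e-03] 1.000971557032619
[[-0.954  0.3   -0.   ]
 [ 0.3    0.954 -0.002]
 [-0.    -0.002 -1.   ]]
side cup [(0.72, [0.3141, -0.1301, 0.0324]), (0.57, [0.3031, -0.2283, 0.0365]), (0.46, [0.5141, -0.1868, 0.051])]
side pan [(0.78, [0.4804, 0.2344, 0.0548])]
side beaker [(0.97, [0.5007, -0.0246, 0.0716])]
side bowl [(0.7, [0.5044, -0.2998, 0.0297])]
[[-0.994, -0.067, 0.088, 0.368], [-0.11, 0.552, -0.827, 0.744], [0.007, -0.831, -0.556, 0.593], [0.0, 0.0, 0.0, 1.0]] 445.3159990623496 320.51775394212046 243.07333168483785
top cup [(0.84, [0.5133, -0.182, 0.0485]), (0.83, [0.3067, -0.2385, 0.0447]), (0.55, [0.309, -0.1478, 0.0474])]
top pan [(0.86, [0.4774, 0.1888, 0.0556])]
top beaker [(0.64, [0.4994, -0.0504, 0.1001])]
top bowl [(0.67, [0.5024, -0.313, 0.0407])]
[[-0.002, -0.998, 0.068, 0.369], [-1.0, 0.003, 0.016, -0.002], [-0.016, -0.068, -0.998, 1.112], [0.0, 0.0, 0.0, 1.0]] 521.3318894131204 318.8653175881515 233.3681917016672
wrist cup []
wrist pan []
wrist beaker []
wrist bowl [(0.48, [0.5218, -0.2885, 0.0148])]
[[0.3, 0.922, 0.246, 0.121], [0.954, -0.29, -0.077, 0.616], [0.0, 0.257, -0.966, 0.385], [0.0, 0.0, 0.0, 1.0]] 371.64829954431775 318.72830689408613 246.55617161577484
```

View pics/top0.png

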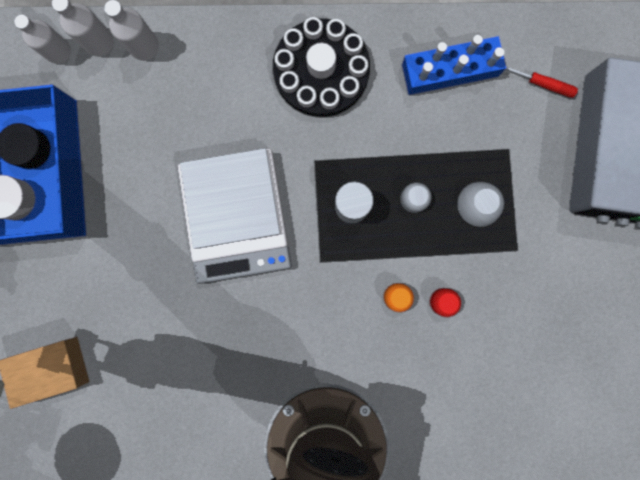

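View pics/side0.png

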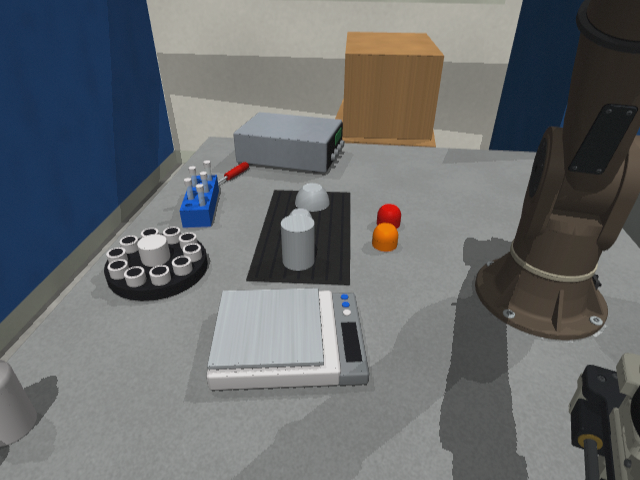

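The top view shows the steel cup at (415,197), between the beaker (354,202) and the bowl (481,204). The scale pan's corners are at about (178,163), (269,150), (281,235) and (193,248). The orange and red look-alikes sit off the mat. The side view agrees, with the cup half hidden behind the beaker.

The rows can't tilt the tool, so I plan to:
1. Grip the cup with the fingers closing along x.
2. Press its rim on the pan's -y edge so it pivots in the grip.
3. Stand it on the pan.

First I turn the tool.

The rows are not in the units I measure in: shifts go in shares of 50 mm and turns go in shares of 2 pi rad. I convert before sending: 0.145 rad / 6.2832 = 0.0231.

advance:
  plan:
    - [[0, 0, 0], 0.0223, 1]
    - [[0, 0, 0], 0.0223, 1]
    - [[0, 0, 0], 0.0223, 1]
    - [[0, 0, 0], 0.0223, 1]
    - [[0, 0, 0], 0.0223, 1]
    - [[0, 0, 0], 0.0223, 1]
    - [[0, 0, 0], 0.0223, 1]
    - [[0, 0, 0], 0.0223, 1]
    - [[0, 0, 0], 0.0231, 1]
    - [[0, 0, 0], 0, 1]
  grip_n: 8

```text
clock: 1.75
position: [0.1874, 0.5962, 0.2922]
ee_rot: [2.223, 2.22, 0.0]
force: [0.2, -0.5, -0.4]
width: 1.0
gripper_force: 0.0
```

Run:
```python
from h import *
t=T(); print(t.round(3)); print((t[:3,:3].T@(np.array([0.48,-0.18,0.26])-t[:3,3])).round(3))
p=shot("top"); c=np.array(p["c2w"]); 
def px(u,v,z):
    d=c[:3,:3]@[(u-p["cx"])/p["fx"],(v-p["cy"])/p["fy"],1]; return (c[:3,3]+d*(z-c[2,3])/d[2]).round(4)
P=[px(*q,.055) for q in [(178,163),(269,150),(281,235),(193,248)]]; print(P,np.mean(P,0)); print(px(415,197,.052))
```

```text
[[ 0.001  1.     0.     0.187]
 [ 1.    -0.001 -0.     0.596]
 [-0.     0.    -1.     0.292]
 [ 0.     0.     0.     1.   ]]
[-0.776  0.294  0.032]
[array([0.5877, 0.3041, 0.055 ]), array([0.6139, 0.1166, 0.055 ]), array([0.4386, 0.0912, 0.055 ]), array([0.4125, 0.2705, 0.055 ])] [0.513175 0.1956   0.055   ]
[ 0.5158 -0.1821  0.052 ]
```

Converted, -0.04 m is -0.8, 0.015 m is 0.3.

advance:
  plan:
    - [[-0.8, 0.3, 0], 0, 1]
    - [[-0.8, 0.3, 0], 0, 1]
    - [[-0.8, 0.3, 0], 0, 1]
    - [[-0.8, 0.3, 0], 0, 1]
    - [[-0.8, 0.3, 0], 0, 1]
    - [[-0.8, 0.3, 0], 0, 1]
    - [[-0.8, 0.3, 0], 0, 1]
    - [[-0.8, 0.3, 0], 0, 1]
    - [[-0.8, 0.3, 0], 0, 1]
    - [[-0.8, 0.3, 0], 0, 1]

```text
clock: 2.8
position: [0.3384, 0.1947, 0.2925]
ee_rot: [2.215, 2.228, 0.002]
force: [0.4, -0.9, 0.1]
width: 1.002
gripper_force: 0.0
```

advance:
  plan:
    - [[-0.8, 0.3, 0], 0, 1]
    - [[-0.8, 0.3, 0], 0, 1]
    - [[-0.8, 0.3, 0], 0, 1]
    - [[-0.8, 0.3, 0], 0, 1]
    - [[-0.8, 0.3, 0], 0, 1]
    - [[-0.8, 0.3, 0], 0, 1]
    - [[-0.8, 0.3, 0], 0, 1]
    - [[-0.8, 0.3, 0], 0, 1]
    - [[-0.8, 0.3, 0.2], 0, 1]
    - [[0, 0, 0.2], 0, 1]

```text
clock: 3.8
position: [0.4742, -0.1699, 0.2726]
ee_rot: [2.22, 2.216, -0.002]
force: [0.7, 0.3, 0.1]
width: 1.002
gripper_force: 0.0
```

Run:
```python
from h import *
print(T().round(4))
p=shot("wrist"); print(find(p,"cup")); cv2.imwrite("pics/w1.png",p["image"])
p=shot("side"); print(find(p,"cup"))
p=shot("top"); print(find(p,"cup"))
```

```text
[[ 0.0016  1.      0.0024  0.4742]
 [ 1.     -0.0016 -0.0042 -0.1699]
 [-0.0042  0.0024 -1.      0.2726]
 [ 0.      0.      0.      1.    ]]
[(0.91, [0.5145, -0.1822, 0.0529]), (0.86, [0.3151, -0.2316, 0.0376]), (0.62, [0.3233, -0.151, 0.0448])]
[(0.88, [0.3015, -0.2308, 0.0388]), (0.61, [0.3136, -0.1288, 0.0353]), (0.38, [0.5009, -0.0255, 0.0735])]
[(0.47, [0.5154, -0.1618, 0.0386])]
```

View pics/w1.png

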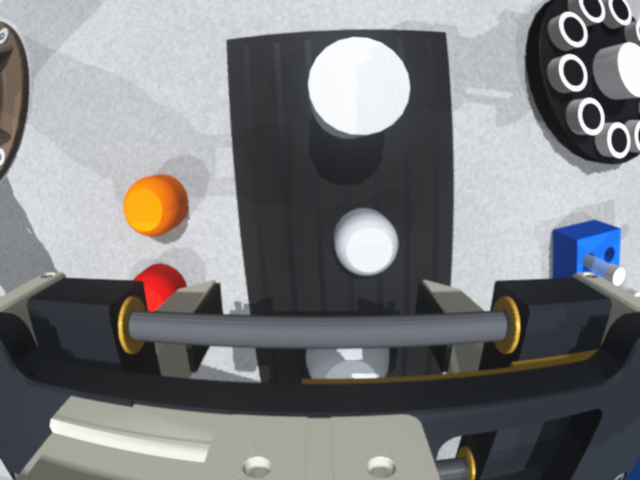

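The wrist view shows the cup at (366,241), clear of the beaker (359,86) and the bowl. All views agree it is at about (0.515, -0.182) with its top at 0.052. I align over it and descend.

Converted, 0.041 m is 0.82, 0.035 m is 0.7.

advance:
  plan:
    - [[-0.26, 0.82, 0], 0, 1]
    - [[0, 0, 0.7], 0, 1]
    - [[0, 0, 0.7], 0, 1]
    - [[0, 0, 0], 0, 1]
    - [[0, 0, 0], 0, 1]

```text
clock: 4.6
position: [0.5143, -0.1758, 0.203]
ee_rot: [-2.218, -2.224, 0.0]
force: [-0.1, 0.0, 0.9]
width: 0.998
gripper_force: 0.0
```

Run:
```python
from h import *
print(T().round(4))
p=shot("wrist"); print(find(p,"cup"))
```

```text
[[-2.400e-03  1.000e+00 -5.000e-04  5.143e-01]
 [ 1.000e+00  2.400e-03  3.000e-04 -1.758e-01]
 [ 3.000e-04 -5.000e-04 -1.000e+00  2.030e-01]
 [ 0.000e+00  0.000e+00  0.000e+00  1.000e+00]]
[(0.97, [0.5195, -0.183, 0.059]), (0.81, [0.3281, -0.1498, 0.0437])]
```

Converted, 0.03 m is 0.6, -0.0065 m is -0.13.

advance:
  plan:
    - [[-0.13, 0.04, 0.6], 0, 1]
    - [[0, 0, 0.6], 0, 1]
    - [[0, 0, 0.6], 0, 1]
    - [[0, 0, 0.5], 0, 1]
    - [[0, 0, 0.3], 0, 1]
    - [[0, 0, 0], 0, 1]
    - [[0, 0, 0], 0, 1]

```text
clock: 5.4
position: [0.5171, -0.1833, 0.0735]
ee_rot: [2.219, 2.222, 0.001]
force: [0.1, -0.3, -0.4]
width: 0.996
gripper_force: 0.0
```

advance:
  plan:
    - [[0, 0, 0], 0, 0]
    - [[0, 0, 0], 0, 0]
    - [[0, 0, 0], 0, 0]
    - [[0, 0, 0], 0, 0]
    - [[0, 0, 0], 0, 0]
    - [[0, 0, 0], 0, 0]
    - [[0, 0, 0], 0, 0]
  grip_n: 8

```text
clock: 6.1
position: [0.5169, -0.1831, 0.0726]
ee_rot: [2.22, 2.222, 0.001]
force: [2.4, 1.3, 4.6]
width: 0.651
gripper_force: 7.9
```

Converted, -0.025 m is -0.5, -0.02 m is -0.4.

advance:
  plan:
    - [[0, 0, -0.2], 0, 0]
    - [[0, 0, -0.4], 0, 0]
    - [[0, 0, -0.5], 0, 0]
    - [[0, 0, -0.5], 0, 0]
    - [[0, 0, -0.5], 0, 0]
    - [[0, 0, -0.4], 0, 0]
    - [[0, 0, -0.2], 0, 0]
    - [[0, 0, 0], 0, 0]
    - [[0, 0, 0], 0, 0]

```text
clock: 7.0
position: [0.5157, -0.1826, 0.2065]
ee_rot: [-2.219, -2.222, 0.001]
force: [0.4, 0.5, -2.9]
width: 0.654
gripper_force: 7.9
```

Run:
```python
from h import *
p=shot("wrist"); print(find(p,"cup")); a=p["image"]
p=shot("side"); print(find(p,"cup")); b=p["image"]
cv2.imwrite("pics/l1.png",np.hstack([cv2.resize(a[150:450,120:520],(400,300)),cv2.resize(b[100:300,180:447],(400,300))]))
```

```text
[(0.95, [0.3271, -0.1544, 0.0425]), (0.84, [0.3095, -0.2231, 0.0287]), (0.62, [0.5147, -0.1675, 0.1856])]
[(0.8, [0.3012, -0.2298, 0.0414]), (0.58, [0.513, -0.166, 0.171])]
```

View pics/l1.png

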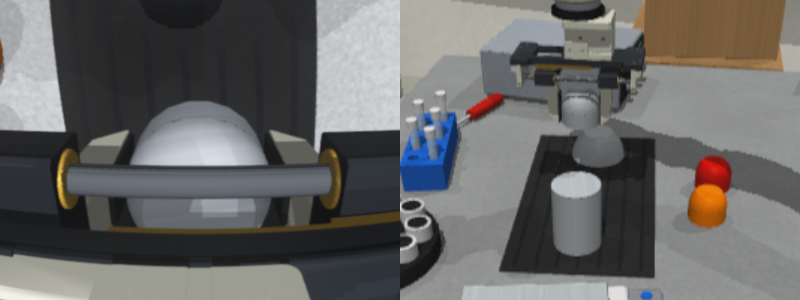

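The cup is lifted and still mouth-down (wrist crop (200,170), side crop (580,110)). I turn to the pan's angle and carry the cup over the beaker to the pan's near edge.

Converted, 0.035 m is 0.7, 0.03 m is 0.6, -0.074 rad / 6.2832 = -0.0118.

advance:
  plan:
    - [[0, 0, 0], -0.0111, 0]
    - [[0, 0, 0], -0.0118, 0]
    - [[0.4, 0.08, 0], 0, 0]
    - [[0.6, 0.12, 0], 0, 0]
    - [[0.7, 0.14, 0], 0, 0]
    - [[0.7, 0.14, 0], 0, 0]
    - [[0.7, 0.14, 0], 0, 0]
    - [[0.6, 0.12, 0], 0, 0]
    - [[0.6, 0.12, 0], 0, 0]
    - [[0.4, 0.08, 0], 0, 0]

```text
clock: 8.2
position: [0.5286, 0.0589, 0.2065]
ee_rot: [-2.051, -2.378, 0.001]
force: [0.4, 0.1, -2.7]
width: 0.65
gripper_force: 7.9
```

advance:
  plan:
    - [[0.2, 0.04, 0], 0, 0]
    - [[0, 0, 0], 0, 0]
    - [[0, 0, 0], 0, 0]

```text
clock: 8.5
position: [0.5293, 0.0652, 0.2071]
ee_rot: [2.056, 2.375, -0.001]
force: [-0.6, 0.4, -4.0]
width: 0.652
gripper_force: 7.9
```

Run:
```python
from h import *
print(T().round(4))
p=shot("wrist"); cv2.imwrite("pics/w2.png",p["image"]); print(find(p,"pan"))
p=shot("side"); cv2.imwrite("pics/s2.png",p["image"]); print(find(p,"cup"))
```

```text
[[-1.433e-01  9.897e-01 -2.000e-04  5.293e-01]
 [ 9.897e-01  1.433e-01 -8.000e-04  6.520e-02]
 [-8.000e-04 -3.000e-04 -1.000e+00  2.071e-01]
 [ 0.000e+00  0.000e+00  0.000e+00  1.000e+00]]
[(0.61, [0.4987, 0.17, 0.055]), (0.37, [0.4871, -0.0241, 0.0778])]
[(0.88, [0.3145, -0.1313, 0.0332]), (0.74, [0.3032, -0.2316, 0.0384]), (0.6, [0.5257, 0.0811, 0.1727])]
```

View pics/w2.png

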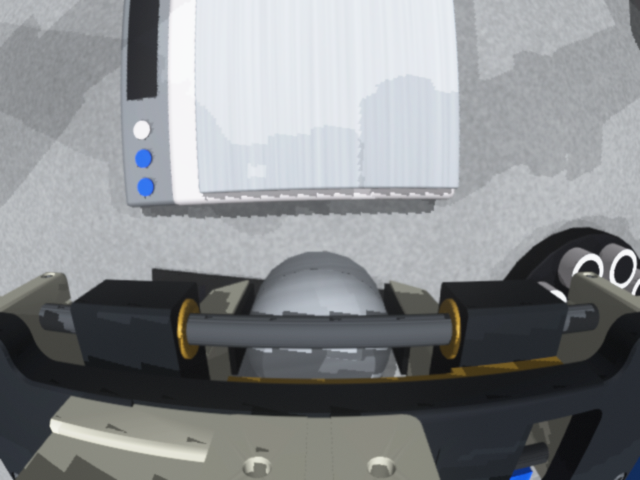

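View pics/s2.png

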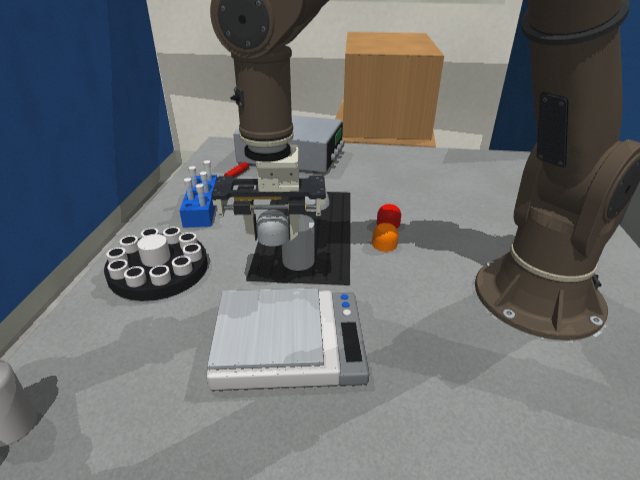

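The wrist view shows the pan's near edge running from (201,193) to (458,188), with the cup held at (320,320). The white housing sticks out slightly below the edge. I compute the edge in world coordinates.

Run:
```python
from h import *
t=T(); p=shot("wrist"); c=p["c2w"]
def px(u,v,z):
    a=np.array([(u-p["cx"])/p["fx"],(v-p["cy"])/p["fy"]]); r=np.hypot(*a); d=c[:3,:3]@np.r_[a/r*np.sin(r),np.cos(r)]
    return c[:3,3]+d*(z-c[2,3])/d[2]
for q in [(201,193),(458,188),(320,191)]:
    w=px(*q,.055); print(w.round(4),(t[:3,:3].T@(w-t[:3,3])).round(4))
w=px(320,206,.035); print((t[:3,:3].T@(w-t[:3,3])).round(4))
```

```text
[0.4428 0.0934 0.055 ] [ 0.0404 -0.0817  0.1523]
[0.6176 0.1227 0.055 ] [0.0445 0.0955 0.1523]
[0.5234 0.1051 0.055 ] [ 0.0405 -0.0002  0.1523]
[ 2.740e-02 -1.000e-04  1.723e-01]
```

Converted, 0.03 m is 0.6, 0.019 m is 0.38.

advance:
  plan:
    - [[0.38, 0, 0.4], 0, 0]
    - [[0, 0, 0.6], 0, 0]
    - [[0, 0, 0.5], 0, 0]
    - [[0, 0, 0.16], 0, 0]
    - [[0, 0, 0.1], 0, 0]
    - [[0, 0, 0.1], 0, 0]
    - [[0, 0, 0], 0, 0]

```text
clock: 9.45
position: [0.527, 0.0852, 0.1146]
ee_rot: [2.055, 2.376, 0.001]
force: [-0.2, -0.2, -3.7]
width: 0.639
gripper_force: 7.9
```

advance:
  plan:
    - [[0, 0, 0.1], 0, 0]
    - [[0, 0, 0.1], 0, 0]
    - [[0, 0, 0], 0, 0]

```text
clock: 9.75
position: [0.5263, 0.0855, 0.1038]
ee_rot: [-2.054, -2.376, 0.001]
force: [0.5, 0.6, -2.9]
width: 0.637
gripper_force: 8.0
```

Run:
```python
from h import *
p=shot("wrist"); a=p["image"]
p=shot("side"); print(find(p,"cup")); b=p["image"]
cv2.imwrite("pics/l3.png",np.hstack([cv2.resize(a[150:450,120:520],(400,300)),cv2.resize(b[180:330,180:380],(400,300),interpolation=cv2.INTER_CUBIC)]))
```

```text
[(0.73, [0.5208, 0.0915, 0.0703]), (0.72, [0.3126, -0.13, 0.0344]), (0.57, [0.3012, -0.2307, 0.0427])]
```

View pics/l3.png

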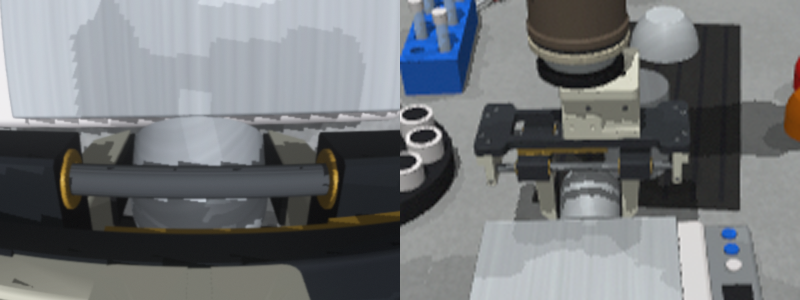

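The cup has tilted: its rim now lies on the pan edge (crop (197,120)) and its wall faces up. I keep pressing down gently.

Converted, 0.004 m is 0.08, 0.003 m is 0.06.

advance:
  plan:
    - [[0, 0, 0.08], 0, 0]
    - [[0, 0, 0.08], 0, 0]
    - [[0, 0, 0.08], 0, 0]
    - [[0, 0, 0.06], 0, 0]
    - [[0, 0, 0], 0, 0]

```text
clock: 10.4
position: [0.5269, 0.0847, 0.0893]
ee_rot: [2.055, 2.375, 0.0]
force: [-1.2, -1.9, 6.0]
width: 0.633
gripper_force: 8.0
```

Run:
```python
from h import *
p=shot("wrist"); a=p["image"]
p=shot("side"); print(find(p,"cup")); b=p["image"]
cv2.imwrite("pics/l4.png",np.hstack([cv2.resize(a[150:450,120:520],(400,300)),cv2.resize(b[180:330,180:380],(400,300),interpolation=cv2.INTER_CUBIC)]))
```

```text
[(0.9, [0.5267, 0.078, 0.0554]), (0.85, [0.3147, -0.1308, 0.0333])]
```

View pics/l4.png

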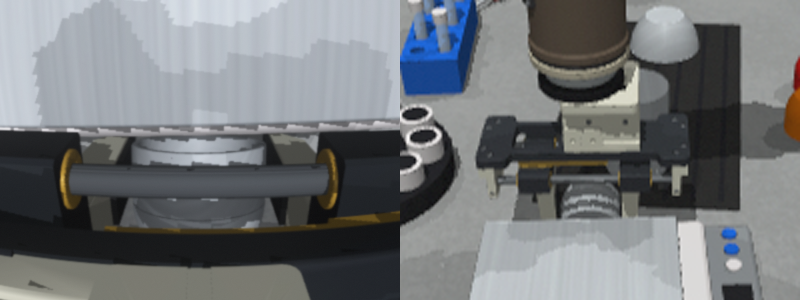

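The cup has turned well past where it was, and banded rings now show. I lift it clear to see how far.

Converted, -0.025 m is -0.5, -0.02 m is -0.4.

advance:
  plan:
    - [[0, 0, -0.2], 0, 0]
    - [[0, 0, -0.4], 0, 0]
    - [[0, 0, -0.5], 0, 0]
    - [[0, 0, -0.4], 0, 0]
    - [[0, 0, 0], 0, 0]
    - [[0, 0, 0], 0, 0]

```text
clock: 11.15
position: [0.5265, 0.0857, 0.1642]
ee_rot: [-2.054, -2.377, -0.001]
force: [0.1, -0.9, -4.0]
width: 0.637
gripper_force: 8.0
```

Run:
```python
from h import *
p=shot("wrist"); a=p["image"]
p=shot("side"); print(find(p,"cup")); b=p["image"]
cv2.imwrite("pics/l5.png",np.hstack([cv2.resize(a[150:450,120:520],(400,300)),cv2.resize(b[160:280,190:350],(400,300),interpolation=cv2.INTER_CUBIC)]))
```

```text
[(0.97, [0.301, -0.2295, 0.0374]), (0.89, [0.3148, -0.1312, 0.0336]), (0.81, [0.5319, 0.0733, 0.097])]
```

View pics/l5.png

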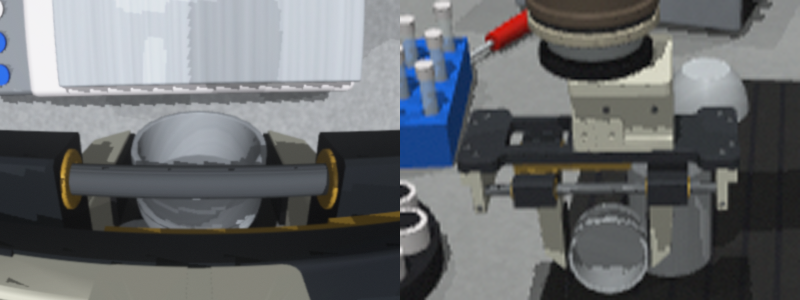

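The mouth now faces the side camera (a near-circular rim at crop (608,250)), so the cup has turned about 120°. I move it over the pan, past the centre, and lower it to contact.

Converted, 0.03 m is 0.6, 0.004 m is 0.08.

advance:
  plan:
    - [[0.4, 0.08, -0.1], 0, 0]
    - [[0.6, 0, 0], 0, 0]
    - [[0.6, 0, 0], 0, 0]
    - [[0.6, 0, 0], 0, 0]
    - [[0.32, 0, 0], 0, 0]
    - [[0, 0, 0.3], 0, 0]
    - [[0, 0, 0.2], 0, 0]
    - [[0, 0, 0.1], 0, 0]
    - [[0, 0, 0], 0, 0]

```text
clock: 12.2
position: [0.513, 0.2092, 0.1385]
ee_rot: [2.057, 2.374, -0.0]
force: [0.4, 2.2, -0.4]
width: 0.635
gripper_force: 8.0
```

advance:
  plan:
    - [[0, 0, 0.06], 0, 0]
    - [[0, 0, 0], 0, 0]

```text
clock: 12.4
position: [0.513, 0.2093, 0.1361]
ee_rot: [2.057, 2.374, 0.0]
force: [-0.8, 1.5, 4.1]
width: 0.632
gripper_force: 8.0
```

advance:
  plan:
    - [[0, 0, 0.06], 0, 0]
    - [[0, 0, 0], 0, 0]

```text
clock: 12.6
position: [0.513, 0.2094, 0.1333]
ee_rot: [2.057, 2.374, 0.001]
force: [-1.2, 1.7, 5.8]
width: 0.636
gripper_force: 8.2
```

The cup is touching the pan. I drag it slowly towards -y so friction rolls the foot under.

Converted, -0.005 m is -0.1.

advance:
  plan:
    - [[-0.1, 0, 0], 0, 0]
    - [[-0.1, 0, 0], 0, 0]
    - [[-0.1, 0, 0], 0, 0]
    - [[-0.1, 0, 0], 0, 0]
    - [[-0.1, 0, 0], 0, 0]
    - [[0, 0, 0], 0, 0]

```text
clock: 13.2
position: [0.5162, 0.1841, 0.133]
ee_rot: [2.057, 2.374, -0.001]
force: [0.9, -1.4, 0.3]
width: 0.635
gripper_force: 8.0
```

Run:
```python
from h import *
p=shot("wrist"); a=p["image"]
p=shot("side"); print(find(p,"cup")); b=p["image"]
cv2.imwrite("pics/l6.png",np.hstack([cv2.resize(a[150:450,120:520],(400,300)),cv2.resize(b[210:360,180:380],(400,300),interpolation=cv2.INTER_CUBIC)]))
```

```text
[(0.75, [0.5163, 0.1775, 0.0881]), (0.71, [0.3138, -0.1303, 0.0338]), (0.65, [0.3026, -0.2286, 0.0389])]
```

View pics/l6.png

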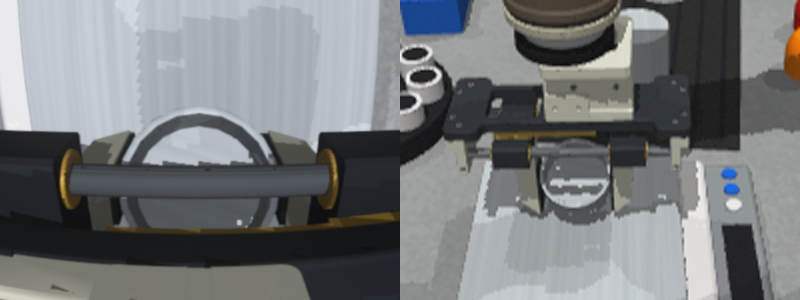

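The cup is now almost upright: in the wrist crop the mouth is seen from above at (205,170). I lower it a little more to seat the foot, then open the fingers.

Converted, -0.002 m is -0.04, -0.001 m is -0.02.

advance:
  plan:
    - [[-0.04, 0, 0.04], 0, 0]
    - [[-0.02, 0, 0.04], 0, 0]
    - [[0, 0, 0.02], 0, 0]
    - [[0, 0, 0], 0, 0]
  grip_n: 4

```text
clock: 13.75
position: [0.5164, 0.1825, 0.1281]
ee_rot: [2.055, 2.376, -0.001]
force: [0.6, -2.3, 3.0]
width: 0.634
gripper_force: 4.0
```

advance:
  plan:
    - [[0, 0, 0], 0, 0.75]
    - [[0, 0, 0], 0, 0.75]
    - [[0, 0, 0], 0, 0.85]
    - [[0, 0, 0], 0, 1]
    - [[0, 0, 0], 0, 1]
    - [[0, 0, 0], 0, 1]
    - [[0, 0, 0], 0, 1]

```text
clock: 14.45
position: [0.5165, 0.1829, 0.1283]
ee_rot: [-2.055, -2.376, -0.0]
force: [-0.6, 0.1, 0.5]
width: 0.997
gripper_force: 0.0
```

Converted, -0.04 m is -0.8, -0.03 m is -0.6.

advance:
  plan:
    - [[0, 0, -0.2], 0, 1]
    - [[0, 0, -0.6], 0, 1]
    - [[0, 0, -0.8], 0, 1]
    - [[0, 0, -0.8], 0, 1]
    - [[0, 0, -0.8], 0, 1]
    - [[-0.8, 0, 0], 0, 1]
    - [[-0.8, 0, 0], 0, 1]
    - [[-0.8, 0, 0], 0, 1]
    - [[0, 0, 0], 0, 1]

```text
clock: 15.35
position: [0.5341, 0.0574, 0.2898]
ee_rot: [2.063, 2.365, 0.0]
force: [0.5, -0.2, 0.4]
width: 1.003
gripper_force: 0.0
```

Run:
```python
from h import *
p=shot("wrist"); print(find(p,"cup")); a=p["image"]
p=shot("side"); print(find(p,"cup"),find(p,"beaker"),find(p,"bowl")); b=p["image"]
p=shot("top"); print(find(p,"cup"),find(p,"beaker"),find(p,"bowl"))
cv2.imwrite("pics/l7.png",np.hstack([cv2.resize(a,(400,300)),cv2.resize(b[180:390,160:440],(400,300),interpolation=cv2.INTER_CUBIC)]))
```

```text
[(0.73, [0.5193, 0.1625, 0.0798]), (0.49, [0.5022, -0.0514, 0.1064])]
[(0.96, [0.304, -0.229, 0.0399]), (0.7, [0.5205, 0.1671, 0.0886]), (0.58, [0.313, -0.1315, 0.0343])] [(0.77, [0.4961, -0.0281, 0.0744])] [(0.61, [0.5026, -0.2995, 0.031])]
[(0.83, [0.3045, -0.2398, 0.0433])] [(0.97, [0.4986, -0.0513, 0.1028])] [(0.8, [0.5021, -0.3151, 0.0415])]
```

View pics/l7.png

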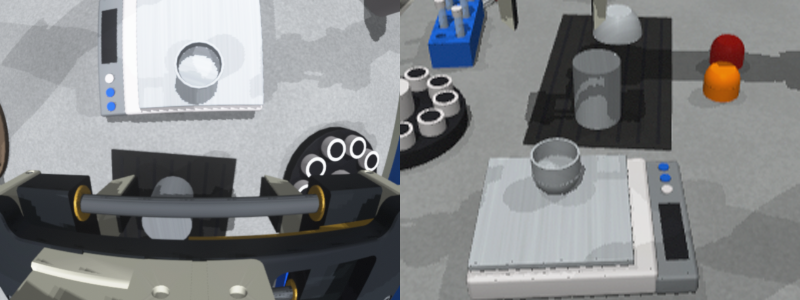

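The cup stands mouth-up on the pan (wrist crop (198,70), side crop (556,165)), about 30 mm from the pan's centre, with the whole foot on the pan. The beaker and bowl haven't moved. I wait briefly for it to settle, then hand in.

advance:
  plan:
    - [[0, 0, 0], 0, 1]
    - [[0, 0, 0], 0, 1]
    - [[0, 0, 0], 0, 1]
    - [[0, 0, 0], 0, 1]
    - [[0, 0, 0], 0, 1]
    - [[0, 0, 0], 0, 1]
    - [[0, 0, 0], 0, 1]
    - [[0, 0, 0], 0, 1]
    - [[0, 0, 0], 0, 1]
    - [[0, 0, 0], 0, 1]

```text
clock: 16.85
position: [0.5338, 0.0641, 0.2882]
ee_rot: [2.055, 2.376, 0.0]
force: [-0.7, -0.2, 0.1]
width: 1.001
gripper_force: 0.0
```

Run:
```python
from h import *
p=shot("wrist"); print(find(p,"cup"))
print(workorder.sign_off())
```

```text
[(0.69, [0.5194, 0.1596, 0.0814]), (0.49, [0.4812, 0.1879, 0.0565])]
the job is handed in; nothing more can be done
None
```

The job is handed in (no verdict was returned): the steel cup stands mouth-up on the scale pan, about 35 mm from its centre, and the beaker and bowl are where they stood.

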